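# Shut the marked stopcock under the sliding cover

## Task

On the shop's wash-up counter stands a low valve box whose aluminium cover hides two lever valves. With the fingertips push the cover along its guides, all the way aside over the closed end of the box, then push the lever marked by a round disc end fully shut, square across its pipe. Push only: do not lift the cover, leave the other lever (plain square end) as it is, leave the crockery around the box where it stands, and let go at the end.

Things in the scene. Friction and masses are not known exactly. Their poses are not given: they have to be found in the camera images.
- valve_box: fixed grey steel box, 210 mm in x, 560 mm in y. Origin: on the counter under the centre of its open-topped bay, which holds the valves; box x runs across, box y along it towards its closed end. Bay opening: x -85 to 85, y -130 to 130, floor 6 mm up. The cover slides along y on the side walls' tops, 82 mm up, between side guides and end stops 96 mm high.
- closed_end (a point): centre of the flat top (80 mm up, box y 130 to 400) of the closed end of the box, over which the cover is pushed aside; axes as the box's
- cover_rib (a point): centre of the push rib, an upright black bar (x 90, y 12, 22 mm tall, top 112 mm above the counter), on the loose aluminium cover (x 190, y 265, 8 mm thick, 0.45 kg, top 90 mm up; axes as the box's). It lies 50 mm to the -y side of the cover's centre, 101 mm up; box y about -55 to -20 at first, 217 with the cover fully aside against the end stop. Slides with a few N of friction.
- round_handle_pivot (a point): point on the marked lever's vertical turning axis, 63 mm up, mid-height of the lever; axes as the box's. At box x 45, y -60 or 50 (the two valves swap places), over one of two 22 mm copper pipes that run along box x, tops 41 mm up; valve bodies reach 48 mm up. The pipes leave by the +x wall and go down into the counter at box x 165.
- round_handle_tip (a point): centre of the round disc (28 mm across, 18 mm tall, from 54 to 72 mm above the counter) that ends the marked black plastic lever, 55 mm from the pivot; the bar between is 12 mm wide and as tall. Its x axis points from disc to pivot.
- round_handle (a joint): angle of the marked lever, rad: 0 open, lever lying along its pipe and pointing to box -x; grows as it turns clockwise seen from above; 1.571 shut at its stop, pointing to box +y. Stays where it is left; friction takes about 2 to 3 N at the disc.
- plain_handle_tip (a point): point in the plain, square-ended black lever of the other valve, 55 mm from its pivot (bar 12 mm wide, 69 mm long from the pivot, from 54 to 72 mm above the counter); must be left alone
- plain_handle (a joint): angle of the plain lever, measured alike; it starts open, near 0
- mug: white ceramic mug, 80 mm across, 90 mm tall, beside the box's -y end; origin under its centre; bystander
- jar: glass jar with a steel lid, 70 mm across, 120 mm tall, beyond the box; origin under its centre; bystander
- shaker: white ceramic salt shaker, 46 mm across, 78 mm tall, on the robot's side of the box; origin under its centre; bystander

How it is judged:
By the outcome, as a careful person would: the job done as asked, in the order asked, and still so for the second after the job is handed in, with the robot touching nothing.
It also fails if it takes over 54 s, if anything falls off the work surface, if the arm or the gripper's body presses on something with over 40 N, if the wrist force passes 120 N, or if a joint passes its speed limit or range.

## Robot

A 6-joint arm with a two-finger parallel gripper is mounted at the origin on the work surface. World frame = base frame: x ahead of the robot, y to its left, z up, the work surface at z = 0. Lengths are in mm, angles in rad, forces in N, time in s.
With the tool pointing down it reaches from about 425 to 925 mm from the base axis. Payload 12.5 kg.
Tool frame: the origin (TCP) lies midway between the tips of the shut fingers; the grasp point (between the pads) lies 19 mm behind it; z points along the fingers, y is the line along which they close (so a half turn about z gives the same grasp; the last joint's range is limited). The gripper opens to 85 mm and grips with 20 to 120 N. Pads are 22 mm wide; open, the fingers measure 114 mm over their backs; the gripper's body (76 mm by 85 mm) begins 54 mm behind the grasp point. The pads swing forward as they close: fully open they stand 13 mm farther back than shut.
Start: joints at [1.005, 0.491, 1.559, -0, 1.092, -0.106], TCP at [277.342, 560.113, 231.327] pointing down, gripper open.
Joint ranges: [-3.1, 3.1], [-0.84, 2.19], [0.05, 2.79], [-1.13, 4.28], [0.06, 2.93], [-2.69, 2.69]. Speed limits (rad/s): [2.22, 2.22, 2.79, 3.14, 3.14, 3.14].

## Interface

Orientations are given as a 3x3 rotation matrix whose columns are the frame's x, y, z axes.
In Python, from cell import r gives the robot as it stands. The module is installed in compiled form; this text tells all that it offers.
- The arm moves only by the tool send_rows, never from a script. Its argument "targets" is a list of rows, each an object of numbers: "x", "y", "z": the shift along the world's x, y, z normalised to -1 to 1, where 1 is 300 mm; "twist": the turn about the world's z normalised to -1 to 1, where 1 is 0.5 rad. A call has 1 to 20 rows; each row is the pose to reach, as a shift and turn from the pose commanded when the call began; what a row does not reach only later rows make up. A row lasts 1/8 s, in which the tool goes at most 62.5 mm and 10.7 degrees, less where a joint would pass 70% of its speed; a pose out of reach is approached as far as the arm can. A call with a number of a shift or a turn outside -1 to 1 is refused whole. A call with a gripper value outside its range is refused whole. "fingers" is the opening, from 0 (shut) to 1 (fully open), set as the call begins (left out, the last holds). The fingers move at their own pace and stop on an object; "force" is the grip in N (left out, the last holds). Time passes only in rows, so rows that repeat a pose let the fingers close. It gives the time, the measured TCP pose, the force, the opening and the grip force at its end, in the units of the state.
- r.get_obs(): the state, without advancing time (a new reading comes with each control period).
- r.camera(name): name is "side" or "top" or "wrist"; returns the picture (480x640x3 uint8, blue, green, red); there is no depth.
- r.camera_params(name): a dict with "mtx" (3x3 intrinsics, pixels), "rvec" (rotation vector, rad) and "tvec" (3), from world to camera coordinates, as OpenCV has them. Camera axes: x right, y down, z forward; pixel columns grow to the right and rows downward; lengths in mm; the calibration is good to about 2 mm. The wrist camera is an equidistant fisheye: a pixel r from the principal point sees the ray r / f radians off the axis. A picture is of the moment at which its call begins: read the wrist's pose just before it. camera_params takes no time and is no camera call; for the wrist camera it gives the pose at the moment of the call.
- r.sign_off(): hands the job in; it is judged then, once.
The state is a dict: "clock": time; "joints": joint angles; "joint_vel": joint speeds; "tau": joint torques, N m; "tcp_pos": TCP position; "orientation": TCP orientation; "force": force on the tool from outside, world axes, zero at the start; "moment": the same for the moment, N m; "gripper_width": finger opening in mm; "grasp_force": force on a finger pad.
Only numpy, scipy, OpenCV 4.12 (cv2) and the standard library are available. Lean on these libraries where they do the work, as an engineer would, in place of code of your own. Each camera call takes 0.05 s, during which the arm holds its last target. There are 200 camera calls.

## Working session

There is one attempt and no reset: what is moved stays moved. The work goes in short steps, Python scripts to look and compute and a tool call to move; the robot and the scene stay as the last step left them, time stands still between calls to the robot, and variables do not carry over. Pictures are saved under pics/ and viewed, at most 10 in all, crops included, and the job is handed in when it is done.

Besides the shell and the picture viewer there is one more tool, called by a JSON object that holds its "op" and its "data", one argument or row to a line. send_rows: Moves the arm, as the interface text tells. Scaled input: -1 to 1 covers 300 mm each way for a shift and 0.5 rad each way for a turn. Its arguments: {"type":"object","properties":{"targets":{"type":"array","items":{"type":"object","properties":{"x":{"type":"number","minimum":-1,"maximum":1},"y":{"type":"number","minimum":-1,"maximum":1},"z":{"type":"number","minimum":-1,"maximum":1},"twist":{"type":"number","minimum":-1,"maximum":1}}}},"fingers":{"type":"number"},"force":{"type":"number"}},"required":["targets"]}

```bash
mkdir -p pics
python3 - <<'E'
from cell import r
import cv2
for n in("top","side"):
    cv2.imwrite(f"pics/{n}0.png",r.camera(n)); p=r.camera_params(n); print(n,p)
o=r.get_obs(); print(o["tcp_pos"],o["orientation"],o["clock"],o["force"])
E
```

```text
top {'mtx': array([[451.62290716,   0.        , 327.78875192],
       [  0.        , 451.62290716, 237.80609436],
       [  0.        ,   0.        ,   1.        ]]), 'rvec': array([ 2.18044211, -2.13249028,  0.18683867]), 'tvec': array([-123.36566012,  578.81873065,  974.97935287])}
side {'mtx': array([[545.74714683,   0.        , 312.60891725],
       [  0.        , 545.74714683, 247.14747268],
       [  0.        ,   0.        ,   1.        ]]), 'rvec': array([ 2.19154021, -0.97326252,  0.37181691]), 'tvec': array([-477.54312742,  326.55576593,  990.46474176])}
[277.22805077 559.9465057  230.78799001] [[-8.96144379e-01  4.43762292e-01 -5.29952899e-04]
 [ 4.43762594e-01  8.96144012e-01 -8.18353600e-04]
 [ 1.11759648e-04 -9.68536252e-04 -9.99999525e-01]] 0.1 [ 0.5709645   0.24107544 -0.24574861]
```

View pics/top0.png

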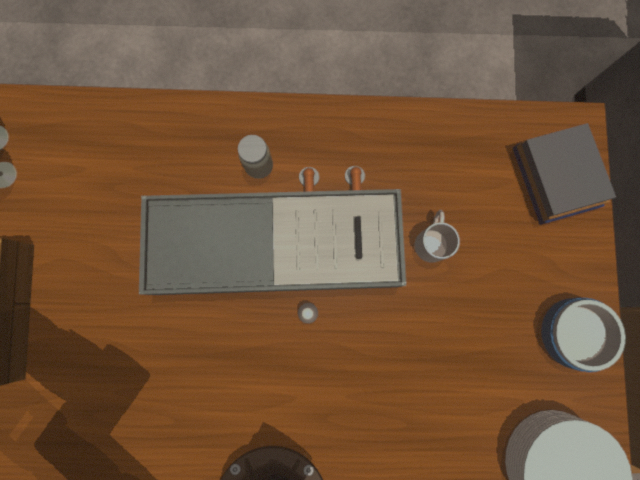

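View pics/side0.png

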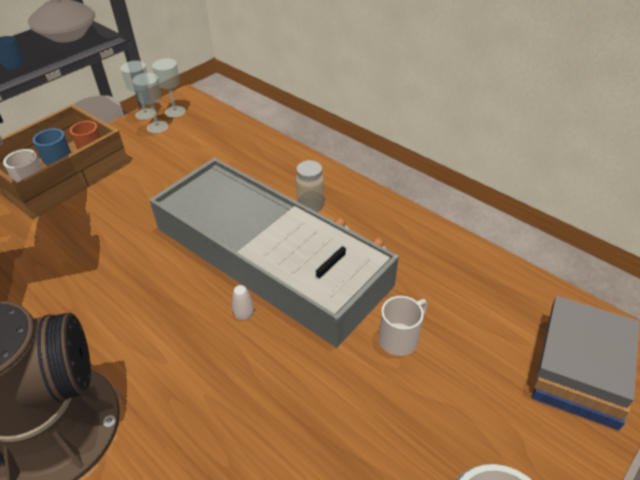

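The top view shows the box with its closed end at the image left. Its rim corners are at about (143,197), (401,190), (405,287) and (140,294), and the rib runs from (357,217) to (359,259). The mug is at (437,241), the shaker at (308,314) and the jar at (254,152).

```bash
cat > h.py <<'E'
import numpy as np, cv2
from cell import r
def pix2w(n,uv,z):
    p=r.camera_params(n); R=cv2.Rodrigues(np.array(p["rvec"]))[0]; t=np.array(p["tvec"])
    c=-R.T@t; d=R.T@np.linalg.inv(p["mtx"])@[uv[0],uv[1],1]
    return c+d*(z-c[2])/d[2]
def w2pix(n,P):
    p=r.camera_params(n)
    return cv2.projectPoints(np.array(P,float).reshape(-1,3),np.array(p["rvec"]),np.array(p["tvec"]),p["mtx"],None)[0].reshape(-1,2)
def box2w(b,P):  # b = x,y,yaw
    c,s=np.cos(b[2]),np.sin(b[2]); P=np.atleast_2d(P).astype(float)
    return np.c_[b[0]+c*P[:,0]-s*P[:,1],b[1]+s*P[:,0]+c*P[:,1],P[:,2]]
E
python3 - <<'E'
from h import *
from scipy.optimize import least_squares
px=[(143,197),(401,190),(405,287),(140,294)]
for q in px: print(pix2w("top",q,96).round(1))
C=[(105,400,96),(105,-160,96),(-105,-160,96),(-105,400,96)]
f=lambda b:(w2pix("top",box2w(b,C))-px).ravel()
s=least_squares(f,[600,0,0]);print(s.x,s.fun.round(1))
for q in [(357,217),(359,259)]: print("rib",pix2w("top",q,112).round(1))
print("shaker",pix2w("top",(308,314),78),"mug",pix2w("top",(439,242),90),"jar",pix2w("top",(252,147),120))
# overlay on side & top
for n in("top","side"):
    im=r.camera(n)
    def pl(P,c): cv2.polylines(im,[w2pix(n,box2w(s.x,P)).round().astype(int)],True,c,1)
    pl(C,(0,0,255)); pl([(x,y,0) for x,y,_ in C],(0,255,0))
    if n=="top": im=im[130:340,120:480]
    else: im=im[140:370,130:450]
    cv2.imwrite(f"pics/ov_{n}.png",cv2.resize(im,None,fx=2,fy=2))
a=[cv2.imread(f"pics/ov_{n}.png") for n in("top","side")]
w=max(i.shape[1] for i in a)
a=[cv2.copyMakeBorder(i,0,0,0,w-i.shape[1],cv2.BORDER_CONSTANT) for i in a]
v=np.vstack(a);cv2.imwrite("pics/ov.png",cv2.resize(v,None,fx=.68,fy=.68))
E
```

```text
[652.6 289.1  96. ]
[ 683.2 -267.1   96. ]
[ 472.4 -274.8   96. ]
[446.2 278.9  96. ]
[ 5.69726619e+02 -1.13363362e+02  4.99574141e-02] [-1.  -0.9  0.4  0.3  1.7 -0.2 -1.   0.6]
rib [ 617.5 -170.   112. ]
rib [ 528.1 -175.1  112. ]
shaker [411.67894948 -70.89317379  78.        ] mug [ 571.28830777 -350.48745232   90.        ] jar [762.7573413   57.64677045 120.        ]
```

View pics/ov.png

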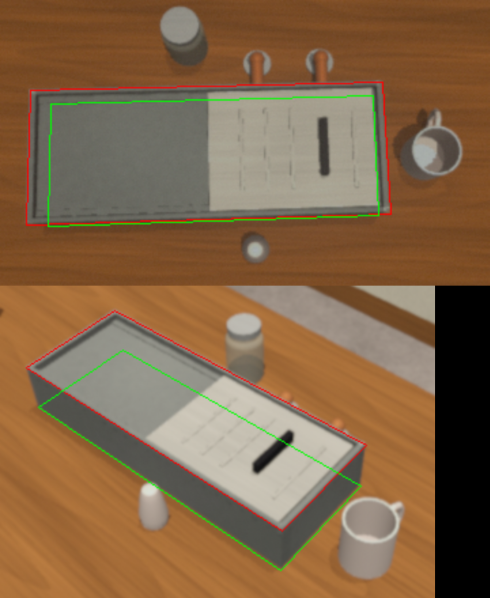

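Reprojecting the fitted box pose lines up with the rim in both views. The box origin is at about (570,-113) with yaw 0.05, and the rib is near box y -57. I'll move over with the fingers shut.

{"op": "send_rows", "data": {
  "targets": [
    {"x":0.58,"y":-0.77,"z":0,"twist":1},
    {"x":0.58,"y":-0.77,"z":0,"twist":1},
    {"x":0.58,"y":-0.77,"z":0,"twist":1},
    {"x":0.58,"y":-0.77,"z":0,"twist":1},
    {"x":0.58,"y":-0.77,"z":0,"twist":1},
    {"x":0.58,"y":-0.77,"z":0,"twist":1},
    {"x":0.58,"y":-0.77,"z":0,"twist":1}
  ],
  "fingers": 0
}}

```text
clock: 1.08
tcp_pos: [451.1, 329.3, 231.3]
orientation: [[-0.999, -0.04, -0.0], [-0.04, 0.999, 0.0], [0.0, 0.0, -1.0]]
force: [0.4, 0.3, -0.4]
gripper_width: 0.1
grasp_force: 0.0
```

{"op": "send_rows", "data": {
  "targets": [
    {"x":0.37,"y":-0.93},
    {"x":0.37,"y":-0.93},
    {"x":0.37,"y":-0.93},
    {"x":0.37,"y":-0.93},
    {"x":0.37,"y":-0.93},
    {"x":0.37,"y":-0.93},
    {"x":0.37,"y":-0.93}
  ]
}}

```text
schema error: expected keys x, y, z, twist
```

{"op": "send_rows", "data": {
  "targets": [
    {"x":0.37,"y":-0.93,"z":0,"twist":0},
    {"x":0.37,"y":-0.93,"z":0,"twist":0},
    {"x":0.37,"y":-0.93,"z":0,"twist":0},
    {"x":0.37,"y":-0.93,"z":0,"twist":0},
    {"x":0.37,"y":-0.93,"z":0,"twist":0},
    {"x":0.37,"y":-0.93,"z":0,"twist":0},
    {"x":0.37,"y":-0.93,"z":0,"twist":0}
  ]
}}

```text
clock: 1.95
tcp_pos: [562.0, 51.3, 231.2]
orientation: [[-0.999, -0.041, -0.0], [-0.041, 0.999, 0.0], [0.0, 0.0, -1.0]]
force: [-0.3, 0.8, -0.9]
gripper_width: 0.0
grasp_force: 0.0
```

{"op": "send_rows", "data": {
  "targets": [
    {"x":0.04,"y":-0.855,"z":0,"twist":0},
    {"x":0.04,"y":-0.855,"z":0,"twist":0},
    {"x":0.04,"y":-0.855,"z":0,"twist":0},
    {"x":0.04,"y":-0.855,"z":0,"twist":0},
    {"x":0.04,"y":-0.855,"z":0,"twist":0},
    {"x":0.04,"y":-0.855,"z":-0.1,"twist":0},
    {"x":0.04,"y":-0.855,"z":-0.2,"twist":0},
    {"x":0.04,"y":-0.855,"z":-0.3,"twist":0},
    {"x":0.04,"y":-0.855,"z":-0.36,"twist":0},
    {"x":0.04,"y":-0.855,"z":-0.4,"twist":0},
    {"x":0.04,"y":-0.855,"z":-0.42,"twist":0},
    {"x":0.04,"y":-0.855,"z":-0.44,"twist":0},
    {"x":0.04,"y":-0.855,"z":-0.44,"twist":0}
  ]
}}

```text
clock: 3.58
tcp_pos: [574.4, -206.5, 99.4]
orientation: [[-0.999, -0.04, 0.0], [-0.04, 0.999, 0.0], [-0.0, 0.0, -1.0]]
force: [-0.2, -0.5, -0.7]
gripper_width: 0.2
grasp_force: 0.0
```

{"op": "send_rows", "data": {
  "targets": [
    {"x":0,"y":0.03,"z":0,"twist":0},
    {"x":0,"y":0.06,"z":0,"twist":0},
    {"x":-0.005,"y":0.1,"z":0,"twist":0},
    {"x":-0.0075,"y":0.15,"z":0,"twist":0},
    {"x":-0.01,"y":0.2,"z":0,"twist":0},
    {"x":-0.0125,"y":0.25,"z":0,"twist":0},
    {"x":-0.015,"y":0.3,"z":0,"twist":0},
    {"x":-0.0175,"y":0.35,"z":0,"twist":0},
    {"x":-0.02,"y":0.4,"z":0,"twist":0},
    {"x":-0.0225,"y":0.45,"z":0,"twist":0},
    {"x":-0.025,"y":0.5,"z":0,"twist":0},
    {"x":-0.0275,"y":0.55,"z":0,"twist":0},
    {"x":-0.03,"y":0.6,"z":0,"twist":0},
    {"x":-0.0325,"y":0.65,"z":0,"twist":0},
    {"x":-0.035,"y":0.7,"z":0,"twist":0},
    {"x":-0.0375,"y":0.75,"z":0,"twist":0},
    {"x":-0.04,"y":0.8,"z":0,"twist":0}
  ]
}}

```text
clock: 5.7
tcp_pos: [562.0, 34.5, 99.5]
orientation: [[-0.999, -0.04, -0.0], [-0.04, 0.999, -0.0], [0.0, -0.0, -1.0]]
force: [0.7, -5.5, 4.2]
gripper_width: 0.3
grasp_force: 2.9
```

{"op": "send_rows", "data": {
  "targets": [
    {"x":-0.001,"y":0.025,"z":0,"twist":0},
    {"x":-0.0025,"y":0.05,"z":0,"twist":0},
    {"x":-0.004,"y":0.075,"z":0,"twist":0},
    {"x":-0.005,"y":0.1,"z":0,"twist":0},
    {"x":-0.006,"y":0.12,"z":0,"twist":0},
    {"x":-0.007,"y":0.14,"z":0,"twist":0},
    {"x":-0.0075,"y":0.15,"z":0,"twist":0},
    {"x":-0.0075,"y":0.155,"z":0,"twist":0},
    {"x":-0.0075,"y":0.16,"z":0,"twist":0}
  ]
}}

```text
clock: 6.82
tcp_pos: [562.1, 78.1, 99.8]
orientation: [[-0.999, -0.041, 0.004], [-0.041, 0.999, -0.005], [-0.004, -0.005, -1.0]]
force: [8.2, -42.7, 2.2]
gripper_width: -0.2
grasp_force: 21.4
```

{"op": "send_rows", "data": {
  "targets": [
    {"x":0,"y":-0.05,"z":0,"twist":0},
    {"x":0,"y":-0.12,"z":0,"twist":0},
    {"x":0,"y":-0.2,"z":0.15,"twist":0},
    {"x":0,"y":-0.2,"z":0.35,"twist":0},
    {"x":-0.2,"y":0.4,"z":0.6,"twist":0},
    {"x":-0.3,"y":0.7,"z":0.6,"twist":0},
    {"x":-0.3,"y":0.9,"z":0.6,"twist":0},
    {"x":-0.3,"y":0.9,"z":0.6,"twist":0},
    {"x":-0.3,"y":0.9,"z":0.6,"twist":0},
    {"x":-0.3,"y":0.9,"z":0.6,"twist":0}
  ]
}}

```text
clock: 8.07
tcp_pos: [468.3, 354.4, 279.4]
orientation: [[-0.999, -0.042, -0.001], [-0.042, 0.999, 0.001], [0.001, 0.001, -1.0]]
force: [1.1, 0.6, 0.2]
gripper_width: 0.3
grasp_force: 0.0
```

Run:
```python
from h import *
im=r.camera("top"); np.save("top1.npy",im)
cv2.imwrite("pics/top1.png",cv2.resize(im[130:320,120:420],None,fx=2.6,fy=2.6,interpolation=cv2.INTER_CUBIC))
im=r.camera("side")
cv2.imwrite("pics/side1.png",cv2.resize(im[140:370,130:450],None,fx=2.4,fy=2.4,interpolation=cv2.INTER_CUBIC))
```

```text
(no output)
```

View pics/top1.png

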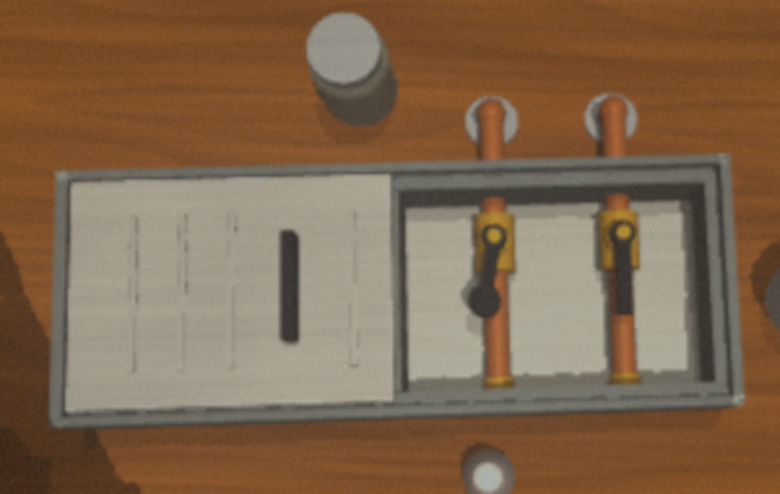

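View pics/side1.png

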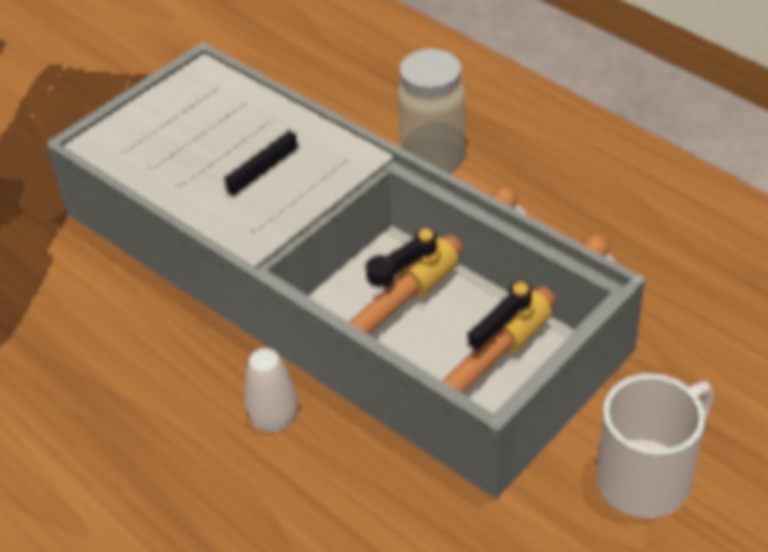

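The cover lies fully over the closed end. The marked (round) lever is the one nearer the closed end, with its disc at crop (485,300), pivot (494,237), and it starts slightly turned. The plain lever at crop (624,270) is untouched.

Run:
```python
from h import *
b=[569.7,-113.4,.05]
c,s=np.cos(.05),np.sin(.05)
def tobox(w): d=np.array(w[:2])-b[:2]; return np.array([c*d[0]+s*d[1],-s*d[0]+c*d[1]])
for n,u,v,z in [("disc",485,299,72),("piv",494,236,76),("pl_end",624,313,72),("rib_a",290,231,112),("rib_b",289,342,112),("covedge",391,290,90)]:
    print(n,tobox(pix2w("top",(120+u/2.6,130+v/2.6),z)).round(1))
o=r.get_obs(); print(o["tcp_pos"].round(1))
P=np.array([45,50])
print("entry",box2w(b,[-5,8,0])[0].round(1))
e=box2w(b,[-5,8,0])[0]
for th in np.radians([0,10,20,30,40,50,60,70,80,90]):
    n=np.array([np.sin(th),np.cos(th)])
    f=P+50*np.array([-np.cos(th),np.sin(th)])-(14+11*n[0]+17*n[1])*n
    w=box2w(b,[*f,0])[0]
    print(np.degrees(th).round(),f.round(1),w.round(1),((w-e)/300).round(3))
```

```text
disc [-6.9 50.2]
piv [46.  41.3]
pl_end [-21.9 -66.5]
rib_a [ 47.5 206. ]
rib_b [-42.8 206.7]
covedge [  0.2 127.1]
[468.2 355.1 279.4]
entry [ 564.3 -105.7    0. ]
0.0 [-5. 19.] [563.8 -94.7   0. ] [-0.002  0.037  0.   ]
10.0 [-9.9 26.5] [558.5 -87.4   0. ] [-0.019  0.061  0.   ]
20.0 [-13.5  35.4] [554.4 -78.7   0. ] [-0.033  0.09   0.   ]
30.0 [-15.4  45.4] [552.  -68.9   0. ] [-0.041  0.123  0.   ]
40.0 [-15.2  56. ] [551.7 -58.2   0. ] [-0.042  0.158  0.   ]
50.0 [-12.7  66.9] [553.7 -47.3   0. ] [-0.035  0.195  0.   ]
60.0 [-7.7 77.3] [558.1 -36.6   0. ] [-0.021  0.23   0.   ]
70.0 [-0.4 86.7] [564.9 -26.9   0. ] [0.002 0.263 0.   ]
80.0 [ 9.  94.4] [573.9 -18.7   0. ] [0.032 0.29  0.   ]
90.0 [ 20. 100.] [584.7 -12.5   0. ] [0.068 0.31  0.   ]
```

The measured pivot (y 41 against 50), rib (206 against 217) and cover edge all sit about 8 mm low in box y. This fits the end stop lying beyond y=400, so the outer wall runs -152 to 408. I'll shift the origin to match.

Run:
```python
from h import *
b=[571.3,-121.7,.05]
P=np.array([45,50])
e=box2w(b,[-5,10,0])[0]; t=r.get_obs()["tcp_pos"]; print("entry",e.round(1),((e-t)/300).round(3))
for th in np.radians([0,10,20,30,40,50,60,70,80,90]):
    n=np.array([np.sin(th),np.cos(th)])
    f=P+50*np.array([-np.cos(th),np.sin(th)])-(14+11*n[0]+14*n[1])*n
    w=box2w(b,[*f,0])[0]
    print(np.degrees(th).round(),f.round(1),w.round(1),((w-e)/300).round(3))
```

```text
entry [ 565.8 -112.     0. ] [ 0.325 -1.557 -0.931]
0.0 [-5. 22.] [ 565.2 -100.     0. ] [-0.002  0.04   0.   ]
10.0 [-9.4 29.4] [560.4 -92.8   0. ] [-0.018  0.064  0.   ]
20.0 [-12.6  38. ] [556.9 -84.3   0. ] [-0.03   0.092  0.   ]
30.0 [-14.1  47.6] [554.8 -74.9   0. ] [-0.037  0.124  0.   ]
40.0 [-13.7  57.8] [554.7 -64.7   0. ] [-0.037  0.158  0.   ]
50.0 [-11.2  68.1] [556.7 -54.2   0. ] [-0.03   0.192  0.   ]
60.0 [-6.4 78. ] [561.  -44.1   0. ] [-0.016  0.226  0.   ]
70.0 [ 0.5 87. ] [567.5 -34.8   0. ] [0.006 0.257 0.   ]
80.0 [ 9.5 94.5] [576.  -26.8   0. ] [0.034 0.284 0.   ]
90.0 [ 20. 100.] [586.3 -20.8   0. ] [0.068 0.304 0.   ]
```

{"op": "send_rows", "data": {
  "targets": [
    {"x":0.325,"y":-0.957,"z":0,"twist":0},
    {"x":0.325,"y":-0.957,"z":0,"twist":0},
    {"x":0.325,"y":-0.957,"z":0,"twist":0},
    {"x":0.325,"y":-0.957,"z":0,"twist":0},
    {"x":0.325,"y":-0.957,"z":0,"twist":0},
    {"x":0.325,"y":-0.957,"z":0,"twist":0},
    {"x":0.325,"y":-0.957,"z":0,"twist":0}
  ]
}}

```text
clock: 9.05
tcp_pos: [567.0, 64.4, 278.9]
orientation: [[-0.999, -0.039, -0.001], [-0.039, 0.999, 0.001], [0.001, 0.001, -1.0]]
force: [-0.3, 0.5, -0.1]
gripper_width: -0.3
grasp_force: 0.0
```

{"op": "send_rows", "data": {
  "targets": [
    {"x":0,"y":-0.2,"z":0,"twist":0},
    {"x":0,"y":-0.4,"z":0,"twist":0},
    {"x":0,"y":-0.6,"z":0,"twist":0},
    {"x":0,"y":-0.6,"z":0,"twist":0},
    {"x":0,"y":-0.6,"z":-0.1,"twist":0},
    {"x":0,"y":-0.6,"z":-0.25,"twist":0},
    {"x":0,"y":-0.6,"z":-0.4,"twist":0},
    {"x":0,"y":-0.6,"z":-0.45,"twist":0},
    {"x":0,"y":-0.6,"z":-0.45,"twist":0}
  ]
}}

```text
clock: 10.18
tcp_pos: [567.7, -114.4, 144.4]
orientation: [[-0.999, -0.042, -0.001], [-0.042, 0.999, 0.001], [0.001, 0.001, -1.0]]
force: [-0.5, -0.7, 0.2]
gripper_width: -0.3
grasp_force: 0.0
```

{"op": "send_rows", "data": {
  "targets": [
    {"x":-0.005,"y":0.008,"z":-0.06,"twist":0},
    {"x":-0.005,"y":0.008,"z":-0.12,"twist":0},
    {"x":-0.005,"y":0.008,"z":-0.18,"twist":0},
    {"x":-0.005,"y":0.008,"z":-0.23,"twist":0},
    {"x":-0.005,"y":0.008,"z":-0.26,"twist":0},
    {"x":-0.005,"y":0.008,"z":-0.28,"twist":0},
    {"x":-0.005,"y":0.008,"z":-0.28,"twist":0}
  ]
}}

```text
clock: 11.05
tcp_pos: [566.1, -113.1, 60.3]
orientation: [[-0.999, -0.04, -0.0], [-0.04, 0.999, 0.0], [0.0, 0.0, -1.0]]
force: [-0.6, 0.5, 0.3]
gripper_width: -0.2
grasp_force: 0.0
```

Now sweep the arc, first up to about 60°.

{"op": "send_rows", "data": {
  "targets": [
    {"x":-0.002,"y":0.02,"z":0,"twist":0},
    {"x":-0.002,"y":0.04,"z":0,"twist":0},
    {"x":-0.018,"y":0.065,"z":0,"twist":0},
    {"x":-0.03,"y":0.092,"z":0,"twist":0},
    {"x":-0.035,"y":0.108,"z":0,"twist":0},
    {"x":-0.037,"y":0.125,"z":0,"twist":0},
    {"x":-0.037,"y":0.142,"z":0,"twist":0},
    {"x":-0.037,"y":0.16,"z":0,"twist":0},
    {"x":-0.034,"y":0.176,"z":0,"twist":0},
    {"x":-0.03,"y":0.194,"z":0,"twist":0},
    {"x":-0.023,"y":0.21,"z":0,"twist":0},
    {"x":-0.016,"y":0.228,"z":0,"twist":0},
    {"x":-0.016,"y":0.228,"z":0,"twist":0}
  ]
}}

```text
clock: 12.68
tcp_pos: [561.3, -44.1, 60.2]
orientation: [[-0.999, -0.041, -0.0], [-0.041, 0.999, 0.0], [0.0, 0.0, -1.0]]
force: [-0.5, 0.4, -0.2]
gripper_width: 0.1
grasp_force: 0.2
```

Run:
```python
from h import *
a=r.camera("side")[190:320,220:420]; b=r.camera("top")[180:310,250:450]
cv2.imwrite("pics/mid.png",cv2.resize(np.hstack([a,b]),None,fx=2,fy=2,interpolation=cv2.INTER_CUBIC))
```

```text
(no output)
```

View pics/mid.png

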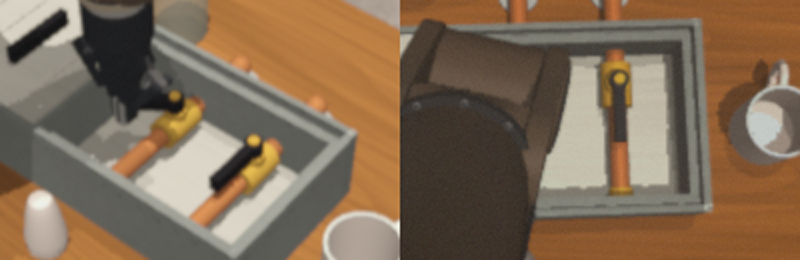

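The side view (left half) shows the round lever turned partway, with the fingers on its outer side. The plain lever is unmoved. I'll continue the sweep.

{"op": "send_rows", "data": {
  "targets": [
    {"x":0.01,"y":0.016,"z":0,"twist":0},
    {"x":0.022,"y":0.031,"z":0,"twist":0},
    {"x":0.035,"y":0.044,"z":0,"twist":0},
    {"x":0.05,"y":0.054,"z":0,"twist":0},
    {"x":0.062,"y":0.06,"z":0,"twist":0},
    {"x":0.073,"y":0.064,"z":0,"twist":0},
    {"x":0.08,"y":0.064,"z":0,"twist":0},
    {"x":0.084,"y":0.064,"z":0,"twist":0}
  ]
}}

```text
clock: 13.78
tcp_pos: [586.4, -25.3, 60.3]
orientation: [[-0.999, -0.04, -0.0], [-0.04, 0.999, 0.0], [0.0, 0.0, -1.0]]
force: [-3.1, 1.5, -0.5]
gripper_width: 0.3
grasp_force: 1.2
```

{"op": "send_rows", "data": {
  "targets": [
    {"x":0.005,"y":0,"z":0,"twist":0},
    {"x":0.01,"y":0,"z":0,"twist":0},
    {"x":0.014,"y":0,"z":0,"twist":0},
    {"x":0.014,"y":0,"z":0,"twist":0}
  ]
}}

```text
clock: 14.28
tcp_pos: [589.3, -25.4, 60.1]
orientation: [[-0.999, -0.04, -0.004], [-0.04, 0.999, 0.0], [0.004, 0.001, -1.0]]
force: [-9.1, 0.8, 3.5]
gripper_width: 0.1
grasp_force: 4.4
```

{"op": "send_rows", "data": {
  "targets": [
    {"x":0.005,"y":0,"z":0,"twist":0},
    {"x":0.009,"y":0,"z":0,"twist":0},
    {"x":0.009,"y":0,"z":0,"twist":0}
  ]
}}

```text
clock: 14.65
tcp_pos: [589.8, -25.2, 59.9]
orientation: [[-0.999, -0.041, -0.009], [-0.041, 0.999, 0.001], [0.008, 0.001, -1.0]]
force: [-19.7, -0.4, 10.2]
gripper_width: 0.3
grasp_force: 9.3
```

The tool stalled at 20 N, so the lever is at its stop. I'll back off and lift clear.

{"op": "send_rows", "data": {
  "targets": [
    {"x":-0.02,"y":0,"z":0,"twist":0},
    {"x":-0.06,"y":-0.01,"z":0,"twist":0},
    {"x":-0.08,"y":-0.02,"z":0,"twist":0},
    {"x":-0.08,"y":-0.02,"z":0.1,"twist":0},
    {"x":-0.08,"y":-0.02,"z":0.3,"twist":0},
    {"x":-0.08,"y":-0.02,"z":0.5,"twist":0},
    {"x":-0.08,"y":0.1,"z":0.65,"twist":0},
    {"x":-0.2,"y":0.3,"z":0.7,"twist":0},
    {"x":-0.3,"y":0.5,"z":0.7,"twist":0},
    {"x":-0.35,"y":0.7,"z":0.7,"twist":0},
    {"x":-0.4,"y":0.9,"z":0.7,"twist":0},
    {"x":-0.4,"y":0.98,"z":0.7,"twist":0},
    {"x":-0.4,"y":0.98,"z":0.7,"twist":0},
    {"x":-0.4,"y":0.98,"z":0.7,"twist":0}
  ]
}}

```text
clock: 16.4
tcp_pos: [473.4, 268.0, 270.3]
orientation: [[-0.999, -0.04, 0.0], [-0.04, 0.999, -0.0], [-0.0, -0.0, -1.0]]
force: [0.6, 0.2, -0.7]
gripper_width: 0.1
grasp_force: 0.0
```

Run:
```python
from h import *
im=r.camera("top"); 
cv2.imwrite("pics/top2.png",cv2.resize(im[130:320,120:420],None,fx=2.6,fy=2.6,interpolation=cv2.INTER_CUBIC))
```

```text
(no output)
```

View pics/top2.png

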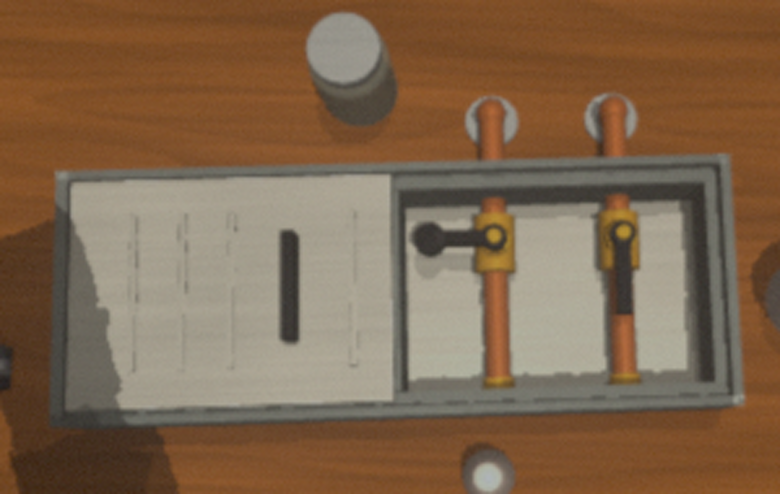

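The round lever now points square across its pipe, with the disc at crop (430,238) and the pivot at (494,236). The cover is fully aside, and the plain lever and crockery are unmoved.

```bash
python3 -c "
from cell import r
print(r.sign_off())"
```

```text
the job is handed in; nothing more can be done
None
```

The cover is pushed fully aside over the closed end, the round-disc lever is shut against its stop, the plain lever and crockery look unmoved in the last top view, and the job was handed in at about 16 s with the arm clear.

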